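Unlock and draw out the incubator's plate tray

TASK

The microplate in the small white bench incubator has finished its incubation and must come out for washing. With a fingertip push the slide bolt at the incubator's front fully aside, towards its two guide straps, so that the tray is unlocked; then hook a fingertip behind the tray's upturned front lip and draw the tray smoothly out to its end stop, with the plate riding undisturbed in it. Use fingertips only: pinch, grip or lift nothing, do not touch the plate, and leave the other things standing as they are.

Things in the scene. Friction and masses are not known exactly. Their poses are not given: they have to be found in the camera images.
- incubator: Low white bench incubator for one microplate, fixed to the bench; housing 180 x 180 mm, top 74 mm above the bench, clear window in the roof. Origin: centre of the housing's footprint, on the bench. x points from front to back (the tray comes out to -x), y to the left seen from the front, z up. The housing's front face is at x = -90 mm; a grey sill 18 mm high runs on to x = -175 mm.
- tray (a joint): How far the aluminium tray is drawn out, m: 0 shut, 0.12 against its outer end stop. It runs along the incubator's -x, needs about 2 N and stays where it is left. While the bolt is shut the tray can move only 3 mm.
- lip_top (a point): Middle of the top edge, inner side, of the tray's upturned front lip; moves with the tray, axes as the incubator's. The lip is a wall 140 mm wide along y, top 54 mm above the bench, from x = 0 to -8 mm of this point (inner 5 mm aluminium, tray_c0; outer 3 mm grey plastic, tray_c1). Behind it (+x) is a finger well, 48 mm clear to the housing when shut, its floor 30 mm above the bench.
- bolt (a joint): How far the steel slide bolt is withdrawn, m: 0 locked, 0.03 fully withdrawn against its stop. It slides along the incubator's +y (to the left seen from the front), needs about 1 N and stays where it is left. Shut, its flat bar (12 x 85 x 10 mm, 36 to 46 mm above the bench) reaches across the left end of the lip, 3 mm in front of it, and locks the tray; its tip clears the tray from 0.02 on.
- bolt_face (a point): Centre of the push face of the bolt's upright thumb tab, 68 mm above the bench; moves with the bolt, axes as the incubator's. The face is 20 mm wide along x and looks to -y; push it to +y. The tab (black pad, bolt_c1, on a 3 mm steel back, bolt_c2) is 7 mm thick, top 82 mm above the bench, just in front of the lip: a fingertip 60 mm above the bench passes over the lip and meets the tab.
- nest (a point): Centre of the plate's nest on the tray, 38 mm above the bench; moves with the tray, 103 mm behind (+x of) the lip_top point.
- plate_mid (a point): Centre, half-way up, of the loose clear 96-well microplate (85 mm along x, 128 mm along y, 16 mm high) that lies in the nest between guides 7 mm high.
- tube_mid (a point): Bystander: half-way up the conical tube standing on its cap (33 mm wide, 115 mm high) to the left of the incubator's housing. Two more bystanders: a white timer (body timer, 66 x 66 x 23 mm) lies on the rear of the incubator's roof, its top 97 mm above the bench, and a grey tip box (body tip_box, 73 mm high) stands near the front edge of the bench, far to the right in front of the plate shaker.
- bottle_mid (a point): Bystander: half-way up the brown reagent bottle (56 mm wide, 105 mm high) near the front edge of the bench, right of the tray's way.
- spare_mid (a point): Bystander: centre of a second, spare microplate (85 x 128 x 15 mm) lying on the bench near its front edge, in front of the large plate reader.
- pipette_mid (a point): Bystander: middle of the pipette (257 mm long) lying on the bench near its front edge, further right.
- plate: The same microplate as plate_mid; this origin is the centre of its underside.

How it is judged (in metres and radians):
On the way, in this order (a step that is already met when the one before it is completed fails the run):
1. the slide bolt is pushed aside while the tray is still shut (value of joint bolt above 0.025 m and value of joint tray below 0.01 m), for 0.2 s.
2. a fingertip, hooked behind the lip, starts the tray out along its rail (value of joint tray between 0.02 and 0.11 m and contact force between the fingers and tray_c0 above 0.3 N), for 0.1 s.
3. the tray is drawn out to its end stop (value of joint tray above 0.114 m), for 0.2 s.
At the end, for the whole second after the job is handed in: The tray is out at its end stop (at least 112 of 120 mm) and at rest, the bolt is withdrawn (at least 22 of 30 mm), and the plate lies flat in its nest (within 10 mm of the nest's centre) (value of joint tray above 0.112 m and value of joint bolt above 0.022 m and velocity of joint tray below 0.01 m/s and distance between plate_mid and nest below 0.01 m and angle between plate_mid's own z axis and vertical below 0.08 rad); the robot touches nothing.
It fails at once if the front lip or the bolt's thumb tab is pinched between the fingers ((contact force between the fingers and tray_c0 above 2 N and contact force between the fingers and tray_c1 above 2 N) or (contact force between the fingers and bolt_c1 above 2 N and contact force between the fingers and bolt_c2 above 2 N)).
It fails at once if the tray is jerked out (faster than 0.4 m/s) (velocity of joint tray above 0.4 m/s).
It fails at once if the plate is touched (contact force between any of the fingers, the arm and plate above 0.5 N).
It fails at once if the plate leaves its nest or is lifted (distance between plate_mid and nest above 0.015 m or angle between plate_mid's own z axis and vertical above 0.2 rad).
It fails at once if a bystander (timer, tube, bottle, spare plate, pipette or tip box) is shifted by more than 2 cm (distance of any of timer, tube_mid, bottle_mid, spare_mid, pipette_mid, tip_box from where it was at the start of the episode above 0.02 m).
It also fails if it takes over 40 s, if anything falls off the work surface, if the arm or the gripper's body presses on something with over 40 N, if the wrist force passes 120 N, or if a joint passes its speed limit or range.

ROBOT

A 6-joint arm with a two-finger parallel gripper is mounted at the origin on a cart in front of the work surface, level with it; the furniture and walls round the work are solid. World frame = base frame: x ahead of the robot, y to its left, z up, the work surface at z = 0. Lengths are in m, angles in degrees, forces in N, time in s.
With the tool pointing down it reaches from about 0.4 to 0.825 m from the base axis. Payload 7 kg.
Tool frame: the origin (TCP) lies on the centre line of the jaws, within the pads' length; the fingertips stand 8 mm ahead of it and the grasp point (between the pads) lies 11 mm behind it (r.tcp_to_tips is the distance from the TCP to the fingertips, in m); z points along the fingers, y is the direction in which the jaws open and shut (so a half turn about z gives the same grasp; the last joint's range is limited). The gripper opens to 88 mm and grips with 3 to 60 N. Pads are 19 mm wide; open, the fingers measure 130 mm over their backs; the gripper's body (78 mm by 193 mm) begins 47 mm behind the grasp point.
Start: joints at [-52.42, 20.546, 0.682, 0, -70.136, -16.507], TCP at [0.243, -0.63, 0.235] pointing down, gripper open.
Joint ranges: [-176.03, 176.03], [-82.01, 121.73], [-58.28, 71.71], [-173.87, 95.51], [-174.79, -0.11], [-173.66, 173.66]. Speed limits (degrees/s): [136.94, 136.94, 172.46, 180, 180, 180].

INTERFACE

Orientations are given as [roll, pitch, yaw] about the fixed x, y, z axes, in that order (R = Rz(yaw) Ry(pitch) Rx(roll)).
In Python, from plant import r gives the robot as it stands.
- The arm moves only by the tool drive_tool, never from a script. Its argument "plan" is text: rows parted by semicolons, each of 4 numbers parted by spaces: the shift along the tool's x, y, z in cm, then the turn about the tool's z in rad. A call has 1 to 8 rows; each row is the pose to reach, as a shift and turn from the pose commanded when the call began, along the tool's axes at that moment; what a row does not reach only later rows make up. A row lasts 1/8 s, in which the tool goes at most 62.5 mm and 10.7 degrees, less where a joint would pass 70% of its speed; a pose out of reach is approached as far as the arm can. A call with a gripper value outside its range is refused whole. "fingers" is the closure, from -1 (fully open) to 1 (shut), set as the call begins (left out, the last holds). The fingers move at their own pace and stop on an object; "squeeze" is the grip in N (left out, the last holds). Time passes only in rows, so rows that repeat a pose let the fingers close. It gives the time, the measured TCP pose, the force and the opening at its end, in the units of the state.
- r.get_state(): the state, without advancing time (a new reading comes with each control period).
- r.capture(name): name is "scene" or "top" or "wrist"; returns a dict with "frame" (420x560x3 uint8, red, green, blue), "fovy" (degrees; the focal length in pixels is half the picture's height over the tangent of half this angle, whatever the lens; pixels are square), "cx", "cy" (the principal point, pixels), "rvec" (rotation vector, rad) and "tvec" (3), from world to camera coordinates, as OpenCV has them. Camera axes: x right, y down, z forward; pixel columns grow to the right and rows downward; lengths in m; the calibration is good to about 2 mm. A picture is of the moment at which its call begins. There is no depth.
- r.close_job(): hands the job in, once; it reports no verdict.
The state is a dict: "time_s": time; "joints": joint angles; "qd": joint speeds; "joint_torque": joint torques, N m; "tcp_pos": TCP position; "eef_rot": TCP orientation; "contact_force": force on the tool from outside, world axes, zero at the start; "moment": the same for the moment, N m; "gripper_width": finger opening in m.
Only numpy, scipy, OpenCV 4.12 (cv2) and the standard library are available. Lean on these libraries where they do the work, as an engineer would, in place of code of your own. Each camera call takes 0.05 s, during which the arm holds its last target. There are 200 camera calls.

## Working session

There is one attempt and no reset: what is moved stays moved. The work goes in short steps, Python scripts to look and compute and a tool call to move; the robot and the scene stay as the last step left them, time stands still between calls to the robot, and variables do not carry over. Pictures are saved under pics/ and viewed, about 8 in all and at most 12, crops included, and the job is handed in when it is done.

Besides the shell and the picture viewer there is one more tool, called after "Emit:" in YAML: its name, and indented under it one key for each argument. drive_tool: Moves the arm, as the interface text tells. Its arguments: {"type":"object","properties":{"plan":{"type":"string"},"fingers":{"type":"number"},"squeeze":{"type":"number"}},"required":["plan"]}

```bash
ls; mkdir -p pics
python3 - <<'E'
from plant import r
import cv2,pickle
d={}
for n in("scene","top"):
    c=r.capture(n);d[n]=c
    cv2.imwrite(f"pics/{n}0.png",cv2.resize(c["frame"][:,:,::-1],(784,588)))
    print(n,c["fovy"],c["cx"],c["cy"],c["rvec"],c["tvec"])
pickle.dump(d,open("d0.pkl","wb"))
print(r.get_state(),r.tcp_to_tips)
E
```

```text
pics
scene 53.75394462438674 273.96052061657366 210.05409225604603 [ 1.45293027 -2.07753078  0.89848843] [0.21045641 0.43216919 0.7723096 ]
top 42.54233401850066 271.3972798709866 206.83565217943345 [ 2.1375052  -2.17462269  0.13829777] [0.02292849 0.58950148 1.54995276]
{'time_s': 0.1, 'joints': array([-5.24196411e+01,  2.05872368e+01,  6.39142838e-01, -1.69764794e-02,
       -7.01343091e+01, -1.65058139e+01]), 'qd': array([-0.03879426, -0.12832338,  0.18849213, -0.06233527, -0.09595423,
       -0.02254706]), 'joint_torque': array([ 4.19589669e-04, -5.84165275e+01,  2.93752688e+01,  7.01544285e+00,
        1.01574662e-02, -5.31738715e-05]), 'tcp_pos': array([ 0.24253195, -0.62947993,  0.23372072]), 'eef_rot': array([ 1.79916458e+02, -8.11164769e-03, -1.58931229e+02]), 'contact_force': array([0.10175376, 0.1124664 , 0.18028248]), 'moment': array([ 0.02225033, -0.00730948,  0.06698356]), 'gripper_width': 0.08751833153998163} 0.008
```

View pics/scene0.png

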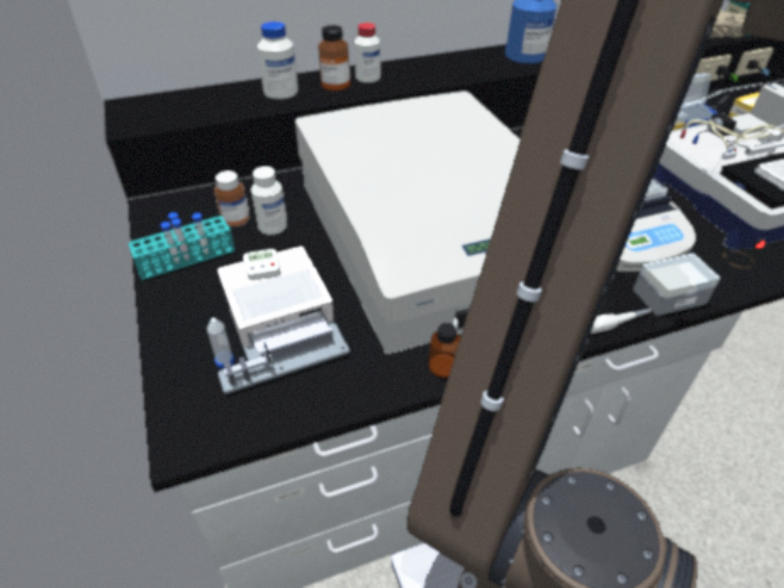

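View pics/top0.png

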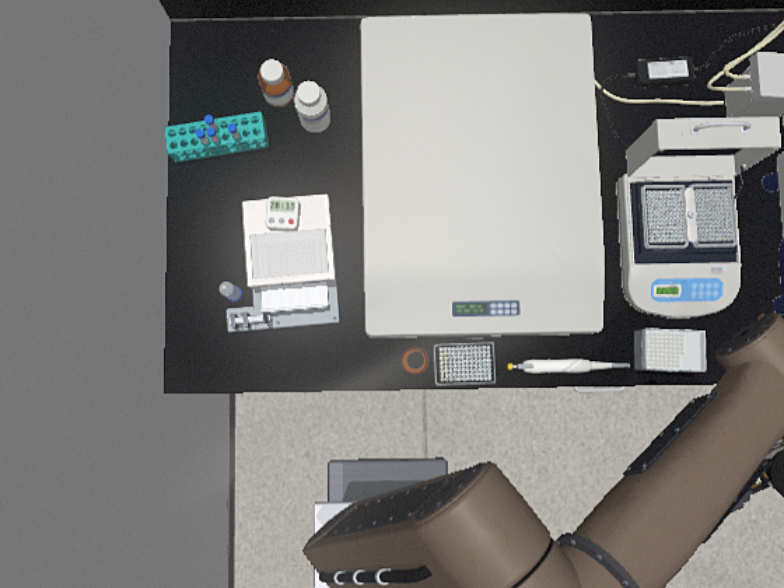

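The scene view shows the incubator left of centre (about 275,300); the top view shows its roof at about (242–333, 195–287), the bolt at (230–270, 318) and the tube at (230,291). Next I enlarge both views.

```bash
cat > h.py <<'E'
import numpy as np,cv2
def ray(c,u,v):
    R=cv2.Rodrigues(np.array(c["rvec"],float))[0];t=np.array(c["tvec"],float)
    f=c["frame"].shape[0]/2/np.tan(np.radians(c["fovy"])/2)
    return -R.T@t, R.T@np.array([(u-c["cx"])/f,(v-c["cy"])/f,1.])
def onz(c,u,v,z):
    o,d=ray(c,u,v); return o+d*(z-o[2])/d[2]
def proj(c,P):
    f=c["frame"].shape[0]/2/np.tan(np.radians(c["fovy"])/2)
    K=np.array([[f,0,c["cx"]],[0,f,c["cy"]],[0,0,1]])
    return cv2.projectPoints(np.array(P,float).reshape(-1,1,3),np.array(c["rvec"],float),np.array(c["tvec"],float),K,None)[0][:,0]
E
python3 - <<'E'
import pickle,cv2
from h import *
d=pickle.load(open("d0.pkl","rb"))
a=d["top"]["frame"][130:250,150:260,::-1];b=d["scene"]["frame"][170:290,135:265,::-1]
a=cv2.resize(a,None,fx=4.9,fy=4.9,interpolation=cv2.INTER_CUBIC)
cv2.imwrite("pics/crop_top.png",a)
for u,v in((242,203),(328,195),(333,282),(247,287)): print(onz(d["top"],u/1.4,v/1.4,.074))
print(onz(d["top"],228/1.4,331/1.4,.018),onz(d["top"],338/1.4,322/1.4,.018))
E
```

```text
[0.77195271 0.29718215 0.074     ]
[0.78594384 0.11783751 0.074     ]
[0.60249849 0.10911298 0.074     ]
[0.59517313 0.28585954 0.074     ]
[0.50957881 0.33535306 0.018     ] [0.5246465  0.10271747 0.018     ]
```

View pics/crop_top.png

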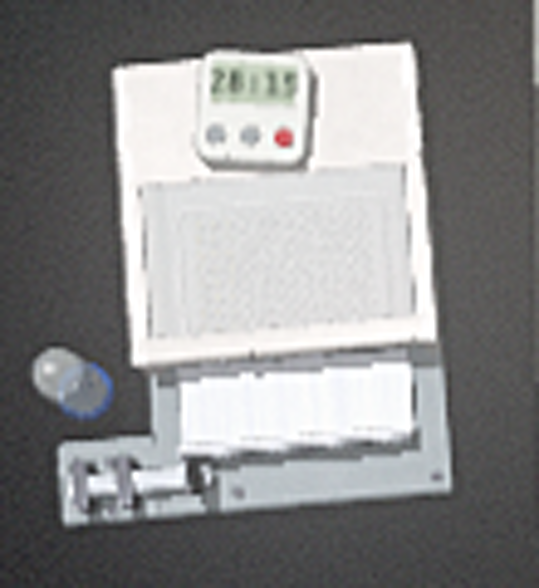

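The top crop shows the roof corners at (113,67), (411,44), (436,342) and (133,366), the sill front edge from (65,525) to (450,492), the thumb tab near (205,475), the lip at (180–415, ~440) and the tube at (75,382).

Run:
```python
import pickle
from h import *
from scipy.optimize import least_squares
d=pickle.load(open("d0.pkl","rb"));T=d["top"]
w=lambda x,y,z:onz(T,150+x/4.9,130+y/4.9,z)
W=np.array([w(113,67,.074),w(411,44,.074),w(436,342,.074),w(133,366,.074)])[:,:2]
L=np.array([[.09,.09],[.09,-.09],[-.09,-.09],[-.09,.09]])
sf=[w(65,525,.018)[:2],w(450,492,.018)[:2]]
def R(a): return np.array([[np.cos(a),-np.sin(a)],[np.sin(a),np.cos(a)]])
def f(p): 
    e=(L@R(p[2]).T+p[:2]-W).ravel(); s=[((q-p[:2])@R(p[2]))[0]+.175 for q in sf]
    return np.r_[e,s]
s=least_squares(f,[.69,.2,.05]);p=s.x;print(p,np.degrees(p[2]),np.round(s.fun*1e3,1))
np.save("pose.npy",p)
loc=lambda q:np.round(((q[:2]-p[:2])@R(p[2]))*1e3,1)
for n,x,y,z in(("tab top R",215,475,.082),("tab top L",190,475,.082),("tab back",205,458,.082),("tab front",207,500,.068),("lip right",415,435,.054),("lip left",182,450,.054),("tube cap",85,388,.01),("tube top",58,372,.115)):print(n,loc(w(x,y,z)))
```

```text
[0.69164609 0.20132966 0.06741538] 3.862616604027867 [-0.5  0.6  0.6 -1.4  0.7 -0.4 -0.2  1.3  0.2  0.4]
tab top R [-158.8   43.9]
tab top L [-157.6   58.4]
tab back [-148.4   49.1]
tab front [-171.6   51.5]
lip right [-142.2  -71.9]
lip left [-139.5   66.2]
tube cap [-91.5 129.3]
tube top [-95.7 124.9]
```

Emit:
drive_tool:
  plan: "-3.5 4.1 0 0;-7.1 8.2 0 0;-10.6 12.4 0 0;-14.2 16.5 0 0;-17.7 20.6 0 0;-21.3 24.8 0 0;-24.8 28.9 0 0;-28.4 33 0 0"
  fingers: 1
  squeeze: 10

```text
time_s: 1.1
tcp_pos: [0.3891, -0.2181, 0.2346]
eef_rot: [-180.0, 0.0, -158.9]
contact_force: [1.3, 0.5, 0.6]
gripper_width: 0.0131
```

Emit:
drive_tool:
  plan: "-3.5 4.1 0 0.04;-7.1 8.2 0 0.08;-10.6 12.4 0 0.12;-14.2 16.5 0 0.16;-17.7 20.6 0 0.2;-21.3 24.8 0 0.24;-24.8 28.9 0 0.28;-28.4 33 0 0.3"

```text
time_s: 2.1
tcp_pos: [0.5355, 0.192, 0.2344]
eef_rot: [-180.0, -0.0, -176.2]
contact_force: [1.0, -0.2, 0.5]
gripper_width: 0.0007
```

Emit:
drive_tool:
  plan: "0 0 0 0;0 0 0 0"

```text
time_s: 2.35
tcp_pos: [0.5349, 0.1901, 0.2339]
eef_rot: [-180.0, -0.1, -176.1]
contact_force: [-0.3, -0.7, 0.7]
gripper_width: 0.0006
```

Wrist view to check alignment.

```bash
cat > look.py <<'E'
from plant import r
import sys,cv2
from h import *
n,out=sys.argv[1:3];c=r.capture(n);p=np.load("pose.npy");a=p[2]
img=cv2.resize(c["frame"][:,:,::-1],(784,588)).copy()
R=np.array([[np.cos(a),-np.sin(a)],[np.sin(a),np.cos(a)]])
P=np.array(eval(sys.argv[3]),float)/1e3
Q=np.c_[P[:,:2]@R.T+p[:2],P[:,2]]
for q in proj(c,Q)*1.4: cv2.drawMarker(img,(int(q[0]),int(q[1])),(0,0,255),cv2.MARKER_CROSS,12,1);print(np.round(q))
cv2.imwrite(out,img);s=r.get_state();print(s["tcp_pos"],s["time_s"])
E
python3 look.py wrist pics/w1.png "[(-158,44,82),(-158,51,82),(-138,70,54),(-138,-70,54),(-138,0,54),(-90,-90,74)]"
```

```text
[459. 276.]
[471. 276.]
[492. 296.]
[277. 296.]
[385. 296.]
[244. 376.]
[0.53488282 0.18958736 0.23421617] 2.4
```

View pics/w1.png

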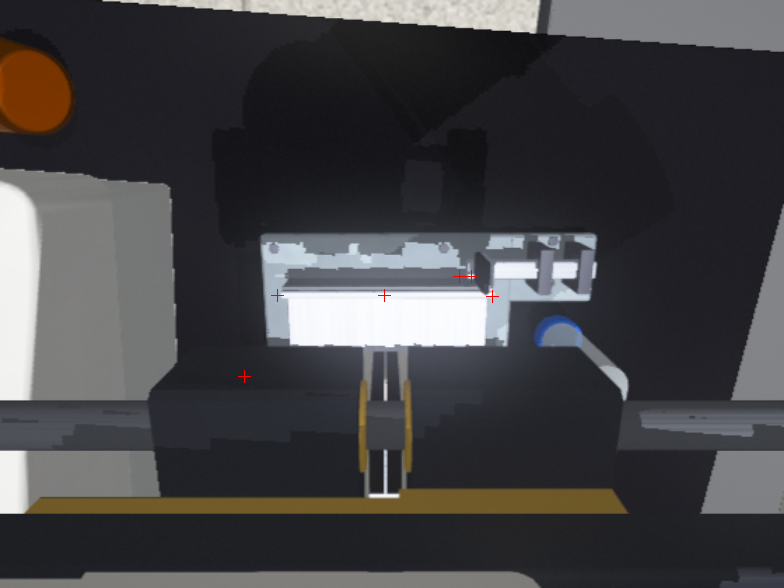

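The wrist view confirms the pose: the lip is at row ~295. The tab's push face runs from its base at column 475 to its top at ~490, so its y is about 60 mm. I lower and push.

Emit:
drive_tool:
  plan: "0 0 3 0;0 0 7 0;0 0 11 0;0 0 14 0;0 0 15.5 0;0 0 16.2 0;0 0 16.2 0"

```text
time_s: 3.28
tcp_pos: [0.5357, 0.1902, 0.0731]
eef_rot: [180.0, 0.0, -176.1]
contact_force: [-0.5, 0.2, 1.5]
gripper_width: 0.0003
```

Emit:
drive_tool:
  plan: "0 0.8 0 0;0 1.6 0 0;0 2.3 0 0;0 3 0 0;0 3.5 0 0;0 4 0 0;0 4.5 0 0;0 5 0 0"

```text
time_s: 4.28
tcp_pos: [0.5319, 0.2402, 0.0725]
eef_rot: [-180.0, -0.0, -176.1]
contact_force: [-0.1, -0.5, 0.6]
gripper_width: 0.0003
```

Emit:
drive_tool:
  plan: "0 0.4 0 0;0 0.8 0 0;0 1.2 0 0;0 1.6 0 0"

```text
time_s: 4.78
tcp_pos: [0.5308, 0.2563, 0.0725]
eef_rot: [-180.0, -0.0, -176.1]
contact_force: [-0.2, -0.7, 0.3]
gripper_width: 0.0004
```

```bash
python3 look.py wrist pics/w2.png "[(-158,60,82),(-158,90,82)]"
```

```text
[363. 400.]
[465. 400.]
[0.53087713 0.25670324 0.07253234] 4.825
```

View pics/w2.png

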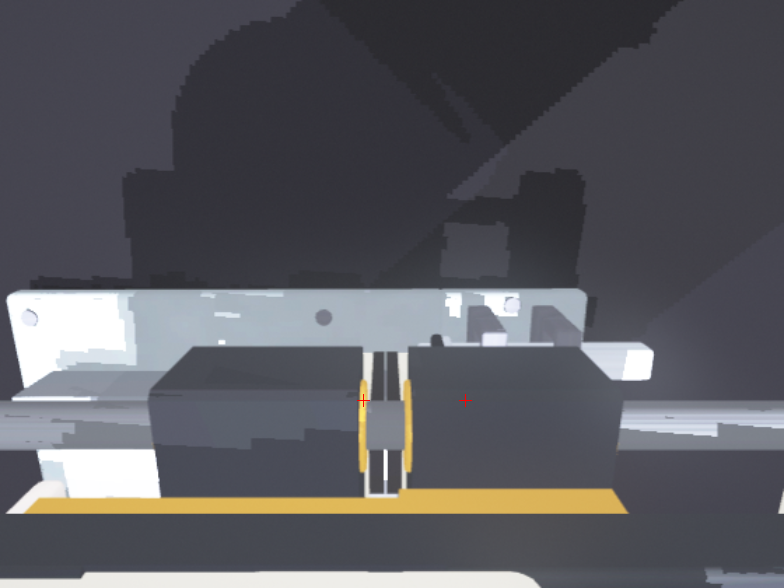

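The bar's end now sticks out past the straps at about (650,360) and the tab is at (438,340), so the bolt is moving. I go on to the stop.

Emit:
drive_tool:
  plan: "0 0.4 0 0;0 0.7 0 0;0 1 0 0;0 1.2 0 0"

```text
time_s: 5.32
tcp_pos: [0.5303, 0.262, 0.0725]
eef_rot: [-179.5, -0.2, -176.1]
contact_force: [14.5, -31.4, 5.2]
gripper_width: 0.0002
```

Emit:
drive_tool:
  plan: "0 0.2 0 0;0 0.4 0 0"

```text
time_s: 5.58
tcp_pos: [0.5301, 0.2622, 0.0725]
eef_rot: [-179.3, -0.3, -176.3]
contact_force: [16.8, -38.4, 3.3]
gripper_width: 0.0002
```

Force 31–38 N at TCP y = 72 mm: the bolt is at its stop. I back off, lift and go over the well.

Emit:
drive_tool:
  plan: "0 -1.5 0 0;0 -3.5 0 0;0 -5.5 -1 0;0 -7.5 -3 0;-1.3 -9 -4 0;-2.6 -9.7 -4 0;-3.7 -9.7 -4 0;-3.7 -9.7 -4 0"

```text
time_s: 6.58
tcp_pos: [0.5739, 0.1779, 0.1115]
eef_rot: [-180.0, -0.1, -176.1]
contact_force: [-0.4, 0.4, 0.5]
gripper_width: 0.0002
```

```bash
python3 look.py wrist pics/w3.png "[(-138,70,54),(-138,-70,54),(-90,-70,74),(-90,70,74),(-120,-15,54),(-158,90,82)]"
python3 - <<'E'
from plant import r
import cv2
c=r.capture("top");cv2.imwrite("pics/t3.png",cv2.resize(c["frame"][150:250,140:260,::-1],None,fx=5,fy=5,interpolation=cv2.INTER_CUBIC))
E
```

```text
[592. 286.]
[249. 286.]
[245. 416.]
[599. 416.]
[384. 327.]
[687. 250.]
[0.57330274 0.1779143  0.11145254] 6.625
```

View pics/w3.png

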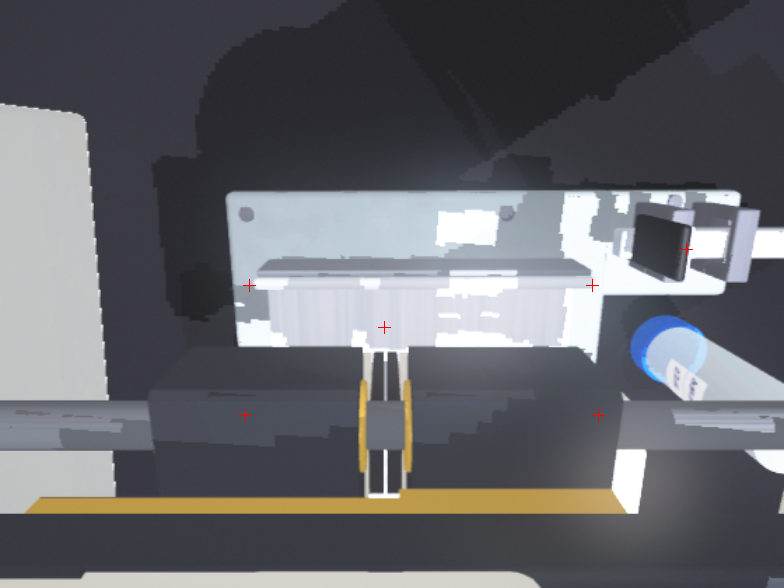

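The tab top sits on its predicted y = 90 mm mark (687,250), the bar is clear of the lip, and the lip edge at row ~288 agrees with the model. I lower into the well and pull.

Emit:
drive_tool:
  plan: "0 0 1.5 0;0 0 3 0;0 0 4.5 0;0 0 5.5 0;0 0 6.2 0;0 0 6.4 0;0 0 6.4 0"

```text
time_s: 7.55
tcp_pos: [0.5735, 0.1778, 0.0487]
eef_rot: [180.0, 0.0, -176.1]
contact_force: [-0.1, -0.7, -0.6]
gripper_width: 0.0006
```

Emit:
drive_tool:
  plan: "0.3 0 0 0;0.6 0 0 0;0.9 0 0 0;1.2 0 0 0;1.6 0 0 0;2 0 0 0;2.5 0 0 0;3 0 0 0"

```text
time_s: 8.55
tcp_pos: [0.5431, 0.1758, 0.0486]
eef_rot: [180.0, 0.0, -176.1]
contact_force: [1.4, -0.5, 1.9]
gripper_width: 0.0003
```

Emit:
drive_tool:
  plan: "0.6 0 0 0;1.4 0 0 0;2.4 0 0 0;3.4 0 0 0;4.4 0 0 0;5.4 0 0 0;6.4 0 0 0;7.2 0 0 0"

```text
time_s: 9.55
tcp_pos: [0.4708, 0.1707, 0.0485]
eef_rot: [-180.0, -0.0, -176.1]
contact_force: [1.3, -0.7, 0.2]
gripper_width: 0.0005
```

Emit:
drive_tool:
  plan: "0.5 0 0 0;1 0 0 0;1.4 0 0 0;1.8 0 0 0;2.1 0 0 0;2.4 0 0 0"

```text
time_s: 10.3
tcp_pos: [0.4481, 0.1694, 0.0487]
eef_rot: [180.0, 0.1, -176.1]
contact_force: [13.6, -7.0, -7.6]
gripper_width: 0.0007
```

Emit:
drive_tool:
  plan: "0.2 0 0 0;0.3 0 0 0;0.3 0 0 0"

```text
time_s: 10.68
tcp_pos: [0.448, 0.17, 0.0491]
eef_rot: [179.9, 0.3, -176.0]
contact_force: [20.4, -8.1, -11.0]
gripper_width: 0.0005
```

Emit:
drive_tool:
  plan: "-0.6 0 0 0;-1.2 0 0 0;-1.2 0 -2 0;-1.2 0 -5 0;-1.2 0 -9 0;-1.2 0 -14 0;-1.2 0 -19 0;-1.2 0 -19 0"

```text
time_s: 11.68
tcp_pos: [0.4582, 0.1712, 0.2426]
eef_rot: [179.8, 0.3, -176.1]
contact_force: [0.3, 0.1, -1.1]
gripper_width: 0.0005
```

```bash
python3 look.py wrist pics/w4.png "[(-258,70,54),(-258,-70,54),(-158,90,82),(-197.5,64,54),(-197.5,-64,54),(-112.5,-64,54)]"
```

```text
[513. 227.]
[296. 227.]
[544. 388.]
[498. 316.]
[309. 317.]
[314. 429.]
[0.45695783 0.17049824 0.24009003] 11.725
```

View pics/w4.png

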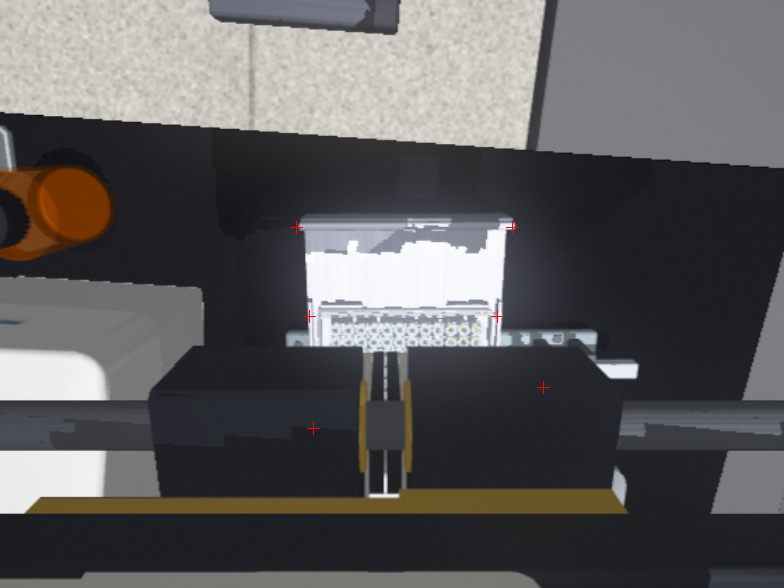

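The lip inner edge lies on the 120 mm marks (296–513, row 227), the plate's front edge is at row ~312 against 316 expected, and the bar's end at (635,370) is still withdrawn.

Emit:
drive_tool:
  plan: "0 0 0 0;0 0 0 0"

```text
time_s: 11.98
tcp_pos: [0.456, 0.1695, 0.2373]
eef_rot: [-179.9, -0.1, -176.1]
contact_force: [0.2, 0.2, -0.2]
gripper_width: 0.0004
```

```bash
python3 -c "
from plant import r
print(r.close_job())"
```

```text
the job is handed in; nothing more can be done
None
```

The bolt is fully withdrawn and the tray is drawn out to its end stop with the plate still in it. I handed the job in at about 12 s; it reported no verdict.

- **Bolt:** I pushed the thumb tab aside with the closed fingertips until the force rose to 31–38 N at its stop. The tab then sat at y ≈ 90 mm, where about 30 mm of travel should put it.
- **Tray:** I hooked the fingertips behind the lip and drew the tray out at no more than about 80 mm/s. The force rose to about 20 N at the end stop, and I then unhooked and lifted clear.
- **Last wrist picture:** It shows the lip on its predicted 120 mm position and the bolt still withdrawn. The plate's visible front edge looks flat and is about 4 pixels (roughly 3 mm) from where I expected it, within tolerance. The gripper hid the rear of the plate in that view.
- **Final state:** The wrist force was near zero, so the arm was touching nothing.
- **Not checked:** I took no separate final picture of the bystanders. The gripper stayed clear of the tube, and nothing suggested contact with the others.

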